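Balance the centrifuge rotor

ROBOT

A 6-joint arm with a two-finger parallel gripper is mounted at the origin on the work surface. World frame = base frame: x ahead of the robot, y to its left, z up, the work surface at z = 0. Lengths are in m, angles in rad, forces in N, time in s.
With the tool pointing down it reaches from about 0.225 to 0.875 m from the base axis. Payload 3.4 kg.
Tool frame: the origin (TCP) lies on the centre line of the jaws, within the pads' length; the fingertips stand 11 mm ahead of it and the grasp point (between the pads) lies 8 mm behind it; z points along the fingers, y is the line along which they close (so a half turn about z gives the same grasp; the last joint's range is limited). The gripper opens to 85 mm and grips with 20 to 120 N. Pads are 22 mm wide; open, the fingers measure 114 mm over their backs; the gripper's body (76 mm by 85 mm) begins 54 mm behind the grasp point. The pads swing forward as they close: fully open they stand 13 mm farther back than shut.
Start: joints at [-1.38, 0.276, 1.505, -0, 1.361, -0.121], TCP at [0.176, -0.547, 0.214] pointing down, gripper open.
Joint ranges: [-2.89, 2.89], [-0.75, 2.08], [0.22, 2.7], [-1.18, 4.32], [0.11, 2.71], [-2.7, 2.7]. Speed limits (rad/s): [2.57, 2.57, 3.14, 3.14, 3.14, 3.14].

INTERFACE

Orientations are given as a unit quaternion [w, x, y, z].
In Python, from rig import manip, eyes, job gives the robot as it stands.
- The arm moves only by the tool drive_tool, never from a script. Its argument "rows" is a list of rows, each a list of 3 entries, a list of its own where there are three numbers: the turn, a rotation vector about the world's x, y, z in rad, then the shift along the world's x, y, z in cm, then the finger opening in cm, from 0 to 8.54. A call has 1 to 8 rows; each row shifts and turns the commanded pose from where the row before left it; what a row does not reach is not made up. A row lasts 1/8 s, in which the tool goes at most 62.5 mm and 10.7 degrees, less where a joint would pass 70% of its speed; a pose out of reach is approached as far as the arm can. A call is refused whole if a number of a shift passes 6.25 or a number of a turn 0.188, either way. A call with a gripper value outside its range is refused whole. The fingers move at their own pace and stop on an object; "force" is the grip in N (left out, the last holds). Time passes only in rows, so rows that do not move let the fingers close. It gives the time, the measured TCP pose, the force, the opening and the grip force at its end, in the units of the state.
- manip.get_state(): the state, without advancing time (a new reading comes with each control period).
- eyes.get_image(name): name is "scene" or "side" or "wrist"; returns the picture (420x560x3 uint8, red, green, blue); there is no depth.
- eyes.get_calibration(name): a dict with "camera_matrix" (3x3 intrinsics, pixels), "view" (4x4, takes a point from world to camera coordinates). Camera axes: x right, y up, looking along -z (the intrinsics and any distortion apply to the point x, -y, -z); pixel columns grow to the right and rows downward; lengths in m; the calibration is good to about 2 mm. A picture is of the moment at which its call begins: read the wrist's pose just before it. get_calibration takes no time and is no camera call; for the wrist camera it gives the pose at the moment of the call.
- job.sign_off(): hands the job in; it is judged then, once.
The state is a dict: "clock": time; "qpos": joint angles; "qd": joint speeds; "effort": joint torques, N m; "position": TCP position; "ee_rot": TCP orientation; "contact_force": force on the tool from outside, world axes, zero at the start; "moment": the same for the moment, N m; "width": finger opening in m; "gripper_force": force on a finger pad.
Only numpy, scipy, OpenCV 4.12 (cv2) and the standard library are available. Lean on these libraries where they do the work, as an engineer would, in place of code of your own. Each camera call takes 0.05 s, during which the arm holds its last target. There are 200 camera calls.

TASK

The centrifuge rotor is loaded out of balance: no tube faces one of its own kind. Swap tubes between the buckets, parking one in the free large well of the tube block on the way, until every tube stands straight across the rotor from its twin (broad flat cap opposite broad flat cap, stem opposite stem, grip bar opposite grip bar), all six seated fully down in the buckets and let go. Keep every tube upright throughout, and leave the wash bottle where it is.

Things in the scene. Friction and masses are not known exactly. Their poses are not given: they have to be found in the camera images.
- disc_a: Loose closed tube, 35-110 g, 120 mm high, broad flat white screw cap 36 mm in diameter at heights 104-120 mm; twin of disc_b. Body 27 mm wide, grey, lowest 8 mm tapering to 18. Origin: middle of its underside, z up its axis; heights from there.
- disc_b: Loose closed tube, 35-110 g, 120 mm high, broad flat white screw cap 36 mm in diameter at heights 104-120 mm; twin of disc_a. Body 27 mm wide, grey, lowest 8 mm tapering to 18. Origin: middle of its underside, z up its axis; heights from there.
- stem_a: Loose closed tube, 35-110 g, 112 mm high, grey cap 30 mm in diameter at heights 78-90 mm with a thin upright white stem, 14 mm in diameter, on it at 90-112 mm; twin of stem_b. Body 27 mm wide, grey, lowest 8 mm tapering to 18. Origin: middle of its underside, z up its axis; heights from there.
- stem_b: Loose closed tube, 35-110 g, 112 mm high, grey cap 30 mm in diameter at heights 78-90 mm with a thin upright white stem, 14 mm in diameter, on it at 90-112 mm; twin of stem_a. Body 27 mm wide, grey, lowest 8 mm tapering to 18. Origin: middle of its underside, z up its axis; heights from there.
- bar_a: Loose closed tube, 35-110 g, 96 mm high, grey cap 30 mm in diameter at heights 72-84 mm with an upright white grip bar across it at 84-96 mm, 30 mm long (along x), 8 mm thick; twin of bar_b. Body 27 mm wide, grey, lowest 8 mm tapering to 18. Origin: middle of its underside, z up its axis; heights from there.
- bar_b: Loose closed tube, 35-110 g, 96 mm high, grey cap 30 mm in diameter at heights 72-84 mm with an upright white grip bar across it at 84-96 mm, 30 mm long (along x), 8 mm thick; twin of bar_a. Body 27 mm wide, grey, lowest 8 mm tapering to 18. Origin: middle of its underside, z up its axis; heights from there.
- rotor: Locked rotor, six fixed upright buckets, each with a tube. Bucket k = 0-5 is 85 mm from the axis, k x 60 degrees from x; k faces k+3. Origin: on the axis, level with the bucket floors (108 mm over the bench), z up; a seated tube's origin is level with it. Bore 32 mm, flaring from 44 mm over the floor to 47 mm (53 outside) at the mouth, 56 mm up. Arms and hub are no higher
- centrifuge: Open bench centrifuge, fixed. Origin: on the bench under the rotor axis. Flat top 190 mm high (seal 194) around the bowl, 163 mm in radius. Casing: x -188 to 188, y -192 (sloping out to -240 at the foot) to 200. At y 200 the open lid stands, 376 mm wide along x, leaning out to 540 mm high. Its yaw is small; the rotor's is anything
- block: Fixed grey tube block, 95 mm high, x -53 to 53, y -117 to 33 mm from the origin. Its one large well, empty at the start, takes any of the tubes; its small holes do not. Origin: on the bench under the middle of the large well. Well floor 39 mm over the bench; bore 32 mm, flaring from 83 mm over the bench to 47 mm at the mouth, 95 mm over the bench
- wash_bottle: White wash bottle, blue cap and thin spout (55 mm along its -x), 68 mm in diameter, 180 mm high, loose on the bench; a bystander. Origin: middle of its underside

How it is judged:
By the outcome, as a careful person would: the job done as asked, in the order asked, and still so for the second after the job is handed in, with the robot touching nothing.
It also fails if it takes over 112 s, if anything falls off the work surface, if the arm or the gripper's body presses on something with over 40 N, if the wrist force passes 120 N, or if a joint passes its speed limit or range.

## Working session

There is one attempt and no reset: what is moved stays moved. The work goes in short steps, Python scripts to look and compute and a tool call to move; the robot and the scene stay as the last step left them, time stands still between calls to the robot, and variables do not carry over. Pictures are saved under pics/ and viewed, at most 14 in all, crops included, and the job is handed in when it is done.

Besides the shell and the picture viewer there is one more tool, called after "Call:" as name([rows], argument=value, ...), one row to a line, values as JSON. drive_tool: Moves the arm, as the interface text tells. Its arguments: {"type":"object","properties":{"rows":{"type":"array"},"force":{"type":"number"}},"required":["rows"]}

```bash
ls; mkdir -p pics
python3 - <<'E'
from rig import manip, eyes, job
import cv2
print(manip.get_state())
for n in ["scene","side","wrist"]:
    im=eyes.get_image(n); c=eyes.get_calibration(n)
    print(n,c)
    cv2.imwrite(f"pics/{n}0.png",im[:,:,::-1])
E
```

```text
pics
{'clock': 0.0, 'qpos': array([-1.37999632e+00,  2.76600171e-01,  1.50613340e+00, -6.31173937e-06,
        1.36069128e+00, -1.20982881e-01]), 'qd': array([ 8.17482697e-04,  2.10692612e-03, -1.18017237e-03, -4.55977927e-05,
       -1.40716588e-03, -1.57118417e-03]), 'effort': array([-1.48771753e-03, -4.16775656e+01, -2.45804965e+01, -3.56933442e-04,
        1.09767247e-02, -1.25025664e-05]), 'position': array([ 0.1762802 , -0.54672614,  0.21283668]), 'ee_rot': array([-9.15431723e-04,  9.87873000e-01,  1.55261382e-01, -3.50571380e-05]), 'contact_force': array([ 0.0252687 , -0.18351429, -0.58946752]), 'moment': array([-0.01730318,  0.02029719, -0.01634019]), 'gripper_force': 0.0, 'width': 0.08563611524087472}
scene {'camera_matrix': array([[389.23019584,   0.        , 278.41859197],
       [  0.        , 389.23019584, 210.46267544],
       [  0.        ,   0.        ,   1.        ]]), 'view': array([[ 0.06947869,  0.9973636 ,  0.02094184,  0.04495624],
       [-0.67353435,  0.0314138 ,  0.73848809,  0.3158355 ],
       [ 0.73588327, -0.06541423,  0.67394123, -1.36970427],
       [ 0
[... 217 characters left out ...]
.        ]]), 'view': array([[ 0.80764224, -0.58939945, -0.01795261, -0.51442892],
       [ 0.47687218,  0.63493454,  0.60782486, -0.25838217],
       [-0.3468529 , -0.49946613,  0.79386815, -0.80927228],
       [ 0.        ,  0.        ,  0.        ,  1.        ]])}
wrist {'camera_matrix': array([[375.66229312,   0.        , 283.03326688],
       [  0.        , 375.66229312, 208.20178632],
       [  0.        ,   0.        ,   1.        ]]), 'view': array([[ 0.30782109, -0.95144247, -0.00184501, -0.57408342],
       [ 0.89939438,  0.29161342, -0.32565528,  0.04344187],
       [ 0.3103803 ,  0.09858417,  0.94548677, -0.38118781],
       [ 0.        ,  0.        ,  0.        ,  1.        ]])}
```

View pics/scene0.png

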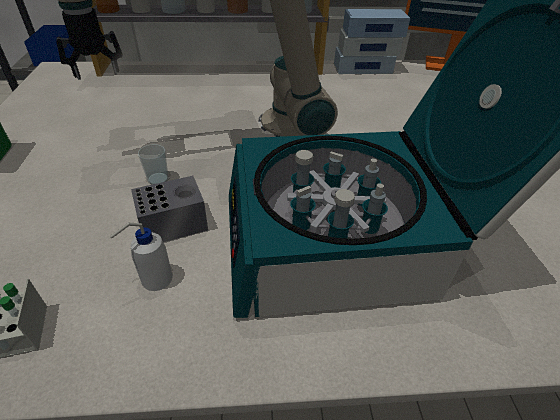

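View pics/side0.png

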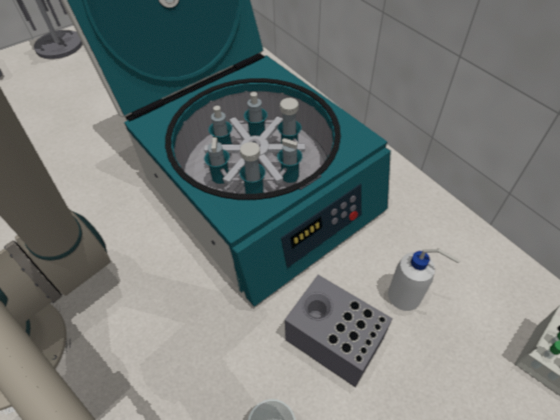

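The scene picture shows the caps, going round: disc (304,158), bar (336,157), stem (373,165), stem (379,190), disc (343,198), bar (302,192). The block well is at about (186,190). The side picture agrees, with its well at (318,307). I'll enlarge both.

Run:
```python
import cv2,numpy as np
a=cv2.imread("pics/scene0.png")[135:245,270:405]; b=cv2.imread("pics/side0.png")[85:205,195:315]
f=lambda i,s:cv2.resize(i,None,fx=s,fy=s,interpolation=cv2.INTER_CUBIC)
a=cv2.resize(a,(400,326),interpolation=cv2.INTER_CUBIC); b=cv2.resize(b,(400,400),interpolation=cv2.INTER_CUBIC)
o=np.zeros((400,800,3),np.uint8);o[:326,:400]=a;o[:,400:]=b
cv2.imwrite("pics/crop1.png",o)
```

```text
(no output)
```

View pics/crop1.png

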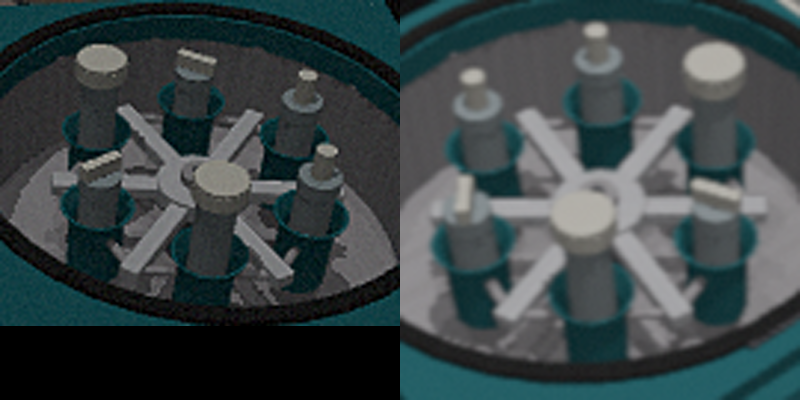

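Crop reading, clockwise: D0, B1, S2, S3, D4, B5 (disc, bar, stem, stem, disc, bar). So S3, D4 and B5 need to cycle. I'll fit the rotor pose next.

```bash
cat > h.py <<'E'
import numpy as np, cv2
from scipy.optimize import least_squares
def proj(c,P):
    P=np.atleast_2d(P); q=P@c["view"][:3,:3].T+c["view"][:3,3]
    q=q*[1,-1,-1]; u=q@c["camera_matrix"].T; return u[:,:2]/u[:,2:]
def ray(c,uv,z):
    R=c["view"][:3,:3];t=c["view"][:3,3]; o=-R.T@t
    d=np.linalg.inv(c["camera_matrix"])@[uv[0],uv[1],1]; d=R.T@(d*[1,-1,-1])
    return o+d*(z-o[2])/d[2]
TOP=dict(D=.228,B=.204,S=.220)
names=["D0","B1","S2","S3","D4","B5"]
def tubes(cx,cy,yaw): # clockwise order
    return np.array([[cx+.085*np.cos(yaw-i*np.pi/3),cy+.085*np.sin(yaw-i*np.pi/3),TOP[n[0]]] for i,n in enumerate(names)])
E
python3 - <<'E'
from h import *
from rig import eyes
cs,cd=eyes.get_calibration("scene"),eyes.get_calibration("side")
A=np.array([(101,58),(197,60),(308,76),(327,150),(222,178),(101,163)])/2.963+[270,135]
B=np.array([(583,213),(464,186),(473,76),(596,30),(715,60),(716,192)])
B=(B-[400,0])/3.333+[195,85]
for i,n in enumerate(names):
    print(n,ray(cs,A[i],TOP[n[0]]),ray(cd,B[i],TOP[n[0]]))
f=lambda p:np.r_[(proj(cs,tubes(*p))-A).ravel(),(proj(cd,tubes(*p))-B).ravel()]
best=min((least_squares(f,[.5,.1,y]) for y in np.arange(0,6.3,.7)),key=lambda r:r.cost)
print(best.x,best.cost,best.fun.round(1)); print(tubes(*best.x))
print("well",ray(cs,(186,190),.095),ray(cd,(318,307),.095))
E
```

```text
D0 [ 0.54388348 -0.03395517  0.228     ] [ 0.54010798 -0.03653664  0.228     ]
B1 [0.51418177 0.04296166 0.204     ] [0.50902358 0.04576552 0.204     ]
S2 [0.56022603 0.11220903 0.22      ] [0.55582946 0.10964725 0.22      ]
S3 [0.64346982 0.10366435 0.22      ] [0.64002281 0.10102229 0.22      ]
D4 [0.67792911 0.0260659  0.228     ] [0.67574163 0.02435652 0.228     ]
B5 [ 0.63091511 -0.04271722  0.204     ] [ 0.62311417 -0.04713657  0.204     ]
[0.59235125 0.03452393 4.08075742] 7.34413935665984 [-0.2 -0.5 -0.2 -1.6 -0.2 -0.6 -0.4 -0.3 -0.5 -0.4 -0.5 -1.4  0.2 -1.2
  0.   0.8  0.3 -1.1  0.4 -1.   0.1 -0.5  0.3 -1.9]
[[ 0.54216195 -0.03407661  0.228     ]
 [ 0.50784679  0.04368887  0.204     ]
 [ 0.55803609  0.11228941  0.22      ]
 [ 0.64254055  0.10312447  0.22      ]
 [ 0.67685571  0.025359    0.228     ]
 [ 0.62666641 -0.04324155  0.204     ]]
well [ 0.48658144 -0.30186071  0.095     ] [ 0.48783155 -0.30903614  0.095     ]
```

The fit is good to 2-3 mm: rotor centre about (0.592, 0.035), well about (0.487, -0.305). Next I'll fly over the well and the rotor for wrist pictures.

Call:
drive_tool([
  [[0,0,0],[1.5,1.2,3.2],6.0],
  [[0,0,0],[4.2,3.3,2.5],6.0],
  [[0,0,0],[4.2,3.3,2.5],6.0],
  [[0,0,0],[4.2,3.3,2.5],6.0],
  [[0,0,0],[4.5,3.6,0],6.0],
  [[0,0,0],[4.5,3.6,0],6.0],
  [[0,0,0],[4.5,3.5,0],6.0],
  [[0,0,0],[3.5,2.4,0],6.0],
], force=40)

```text
clock: 1.15
position: [0.4889, -0.3033, 0.3205]
ee_rot: [-0.0, 0.988, 0.156, -0.0]
contact_force: [0.1, -0.7, 0.8]
width: 0.0596
gripper_force: 0.0
```

```bash
cat > snap.py <<'E'
import sys,pickle
from rig import manip,eyes
import cv2
n,cam=sys.argv[1],sys.argv[2] if len(sys.argv)>2 else "wrist"
c=eyes.get_calibration(cam); im=eyes.get_image(cam)
cv2.imwrite(f"pics/{n}.png",im[:,:,::-1]); pickle.dump(c,open(f"pics/{n}.pkl","wb"))
s=manip.get_state(); print(s["clock"],s["position"].round(4),s["qpos"].round(3),s["ee_rot"].round(4))
E
python3 snap.py well1
```

```text
1.2 [ 0.4931 -0.3003  0.3201] [-0.672  0.24   1.297  0.006  1.603  0.583] [-0.0018  0.9875  0.1578  0.0026]
```

Call:
drive_tool([
  [[0,0,0],[0.6,2.0,0],6.0],
  [[0,0,0],[1.4,4.6,0],6.0],
  [[0,0,0],[1.5,4.9,0],6.0],
  [[0,0,0],[1.5,4.9,0],6.0],
  [[0,0,0],[1.5,4.9,0],6.0],
  [[0,0,0],[1.5,4.9,0],6.0],
  [[0,0,0],[1.4,4.6,0],6.0],
  [[0,0,0],[1.0,3.2,0],6.0],
])

```text
clock: 2.2
position: [0.5907, 0.0364, 0.3208]
ee_rot: [-0.0, 0.988, 0.155, -0.0]
contact_force: [0.0, -1.0, 0.7]
width: 0.0599
gripper_force: 0.0
```

```bash
python3 snap.py rotor1; python3 -c "
import cv2,numpy as np
a=cv2.imread('pics/rotor1.png');cv2.imwrite('pics/rotor1b.png',cv2.resize(a,(800,600)))"
```

```text
2.25 [0.5918 0.0403 0.3205] [-0.052  0.266  1.261  0.005  1.615  1.204] [-2.300e-03  9.876e-01  1.568e-01  6.000e-04]
```

View pics/rotor1b.png

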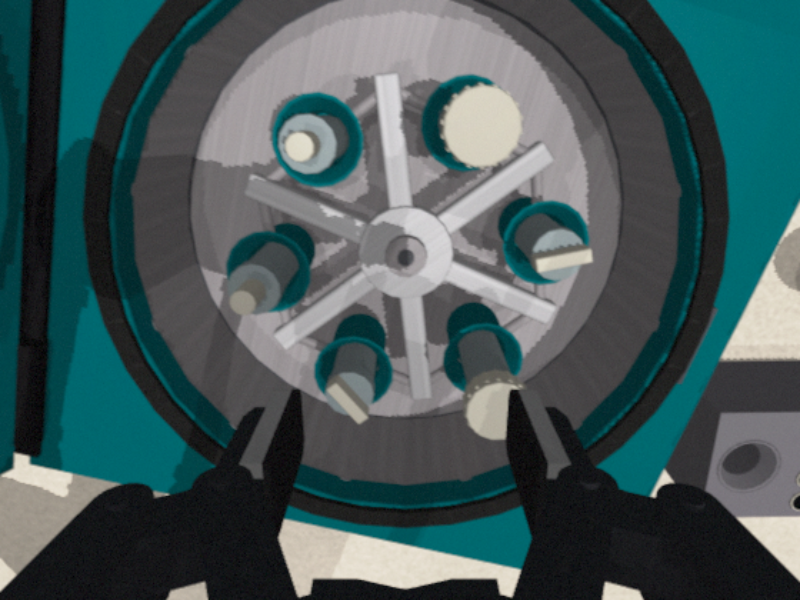

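View pics/well1.png

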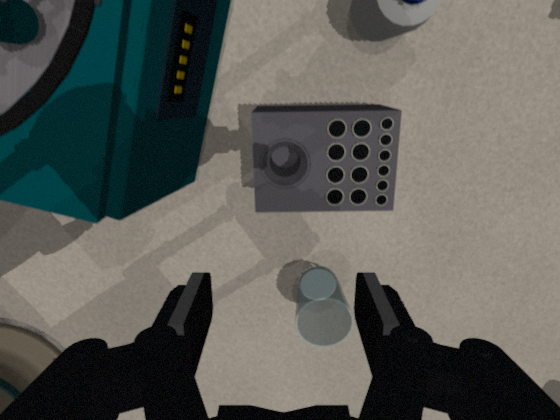

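In the wrist view (scale 1.43) the tops are S3 (299,146), D4 (482,125), B5 bar centre (564,259) with ends (536,264) and (592,254), S2 (243,301), B1 (348,398). Bucket mouths are at S3 (317,139) and B5 (546,242). In the unscaled well picture, the well mouth is at (287,162).

Run:
```python
from h import *
import pickle
c=pickle.load(open("pics/rotor1.pkl","rb")); w=pickle.load(open("pics/well1.pkl","rb"))
s=1/1.42857
px=dict(S3=(299,146),D4=(482,125),B5=(564,259),S2=(243,301),B1=(348,398),D0=(494,411))
A=np.array([px[n] for n in names])*s
for n,a in zip(names,A): print(n,ray(c,a,TOP[n[0]]).round(4))
for k,p in dict(m3=(317,139),m5=(546,242)).items(): print(k,ray(c,np.array(p)*s,.164).round(4))
f=lambda p:(proj(c,tubes(*p))-A).ravel()
r=least_squares(f,[.592,.0345,4.08]);print(r.x,r.fun.round(1));print(tubes(*r.x).round(4))
e=[ray(c,np.array(p)*s,.204) for p in [(536,264),(592,254)]];d=e[1]-e[0];print("bar5",np.linalg.norm(d),np.degrees(np.arctan2(d[1],d[0])))
print("well",ray(w,(287,162),.095))
```

```text
D0 [ 0.5405 -0.0304  0.228 ]
B1 [0.51   0.0451 0.204 ]
S2 [0.557  0.1133 0.22  ]
S3 [0.6408 0.1048 0.22  ]
D4 [0.6759 0.0275 0.228 ]
B5 [ 0.6261 -0.0413  0.204 ]
m3 [0.6414 0.1052 0.164 ]
m5 [ 0.6262 -0.0417  0.164 ]
[0.59148631 0.03645237 4.08173558] [ 2.6 -0.3 -1.5  2.9 -1.2 -0.5 -0.1 -1.3  0.3 -0.1 -0.2  0.3]
[[ 0.5414 -0.0322  0.228 ]
 [ 0.507   0.0455  0.204 ]
 [ 0.5571  0.1142  0.22  ]
 [ 0.6416  0.1051  0.22  ]
 [ 0.676   0.0274  0.228 ]
 [ 0.6259 -0.0413  0.204 ]]
bar5 0.029825278449402453 -61.41454607792625
well [ 0.4915966 -0.3064879  0.095    ]
```

The measurements agree: S3 (.6413,.105), D4 (.676,.027), B5 (.626,-.042), well about (.489,-.306). B5's bar lies at -61°, so a closing line of about -61.4° works for every grasp, with B5 gripped over its bar ends and cap.

The tool needs +0.18 rad, then goes over S3 and down to TCP z 0.19, on the 30 mm cap.

Call:
drive_tool([
  [[0,0,0.09],[2.0,3.0,0],6.0],
  [[0,0,0.09],[2.0,3.0,0],6.0],
  [[0,0,0],[1.0,0.95,0],6.0],
  [[0,0,0],[0,0,-2.0],6.0],
  [[0,0,0],[0,0,-4.0],6.0],
  [[0,0,0],[0,0,-3.0],6.0],
  [[0,0,0],[0,0,0],6.0],
  [[0,0,0],[0,0,0],6.0],
])

```text
clock: 3.25
position: [0.6419, 0.1035, 0.2322]
ee_rot: [0.0, 0.97, 0.243, 0.001]
contact_force: [1.2, -0.2, -0.1]
width: 0.0599
gripper_force: 0.0
```

```bash
python3 snap.py s3
```

```text
3.3 [0.6423 0.1037 0.2328] [ 0.053  0.38   1.301 -0.     1.457  1.133] [5.000e-04 9.700e-01 2.429e-01 1.500e-03]
```

View pics/s3.png

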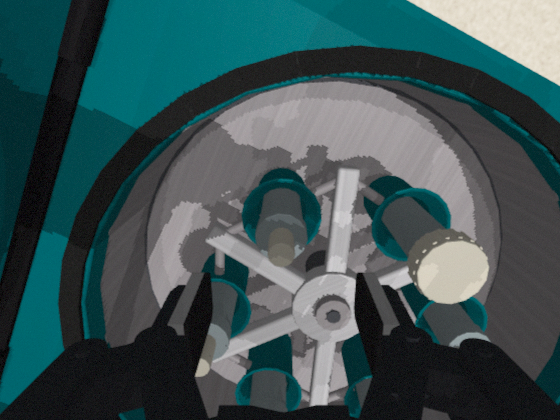

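The stem top (281,248) sits between the fingertips, whose midline is at column 283. I'll compare its world position with the TCP.

Run:
```python
from h import *
import pickle
c=pickle.load(open("pics/s3.pkl","rb"))
print(ray(c,(281,248),.22), ray(c,(452,268),.228),proj(c,[.6423,.1037,.2218]),proj(c,[.6423,.1037,.22]))
```

```text
[0.64399656 0.10594179 0.22      ] [0.67737821 0.02859513 0.228     ] [[283.33405027 254.15474684]] [[283.32845988 252.59239584]]
```

Call:
drive_tool([
  [[0,0,0],[0.1,0.15,-2.0],6.0],
  [[0,0,0],[0,0,-2.2],6.0],
  [[0,0,0],[0,0,0],5.0],
  [[0,0,0],[0,0,0],2.0],
  [[0,0,0],[0,0,0],2.0],
  [[0,0,0],[0,0,0],2.0],
  [[0,0,0],[0,0,0],2.0],
], force=40)

```text
clock: 4.18
position: [0.6425, 0.1057, 0.1891]
ee_rot: [0.0, 0.97, 0.243, 0.0]
contact_force: [-0.3, -0.6, 0.3]
width: 0.02
gripper_force: 0.0
```

The fingers closed to 20 mm without touching the 30 mm cap. I'll look.

```bash
python3 snap.py s3b; python3 snap.py s3side side; python3 -c "
import cv2,numpy as np
a=cv2.imread('pics/s3b.png')[120:420,80:480];b=cv2.imread('pics/s3side.png')[40:220,160:340]
o=np.zeros((600,800,3),np.uint8);o[:300,:400]=a;o[:400,400:]=cv2.resize(b,(400,400),interpolation=2);cv2.imwrite('pics/c2.png',o[:400])"
```

```text
4.225 [0.6425 0.1057 0.189 ] [ 0.056  0.404  1.372 -0.     1.365  1.135] [1.000e-04 9.699e-01 2.434e-01 2.000e-04]
4.275 [0.6424 0.1057 0.1888] [ 0.056  0.404  1.372 -0.     1.365  1.135] [1.000e-04 9.699e-01 2.434e-01 1.000e-04]
```

View pics/c2.png

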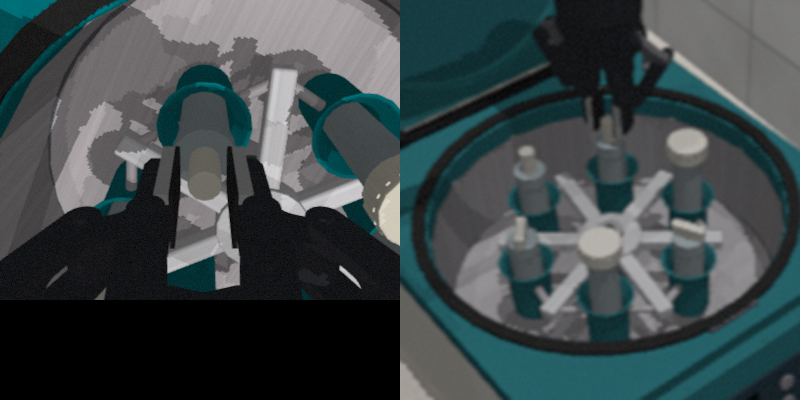

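```bash
python3 - <<'E'
from h import *
import pickle
c=pickle.load(open("pics/s3b.pkl","rb"));d=pickle.load(open("pics/s3side.pkl","rb"))
print("stem top from wrist",ray(c,(284,307),.22))
for z in (.178,.186,.198,.208,.22):
    print(z,proj(d,[.6425,.1057,z]).round(1),proj(c,[.6425,.1057,z]).round(1))
y=np.array([np.cos(-1.079),np.sin(-1.079),0])
for s in (-1,1):
  print(proj(c,np.array([.6425,.1057,.178])+s*.01*y).round(1),proj(c,np.array([.6425,.1057,.198])+s*.01*y).round(1))
E
python3 -c "
import cv2,numpy as np
a=cv2.imread('pics/s3b.png')[220:380,200:370];b=cv2.imread('pics/s3side.png')[70:150,215:295]
o=np.zeros((400,800,3),np.uint8);o[:376,:400]=cv2.resize(a,(400,376),interpolation=2);o[:400,400:]=cv2.resize(b,(400,400),interpolation=2);cv2.imwrite('pics/c3.png',np.clip(o*1.6,0,255))"
```

```text
stem top from wrist [0.64011869 0.10415444 0.22      ]
0.178 [[254.9 108.4]] [[283.3 254.4]]
0.186 [[254.7 105.5]] [[283.4 261.7]]
0.198 [[254.3 100.9]] [[283.4 273.8]]
0.208 [[254.   97.1]] [[283.4 285.3]]
0.22 [[253.5  92.4]] [[283.4 300.9]]
[[263.5 254.4]] [[261.3 273.8]]
[[303.2 254.4]] [[305.4 273.9]][ WARN:0@0.060] global loadsave.cpp:1063 imwrite_ Unsupported depth image for selected encoder is fallbacked to CV_8U.
```

View pics/c3.png

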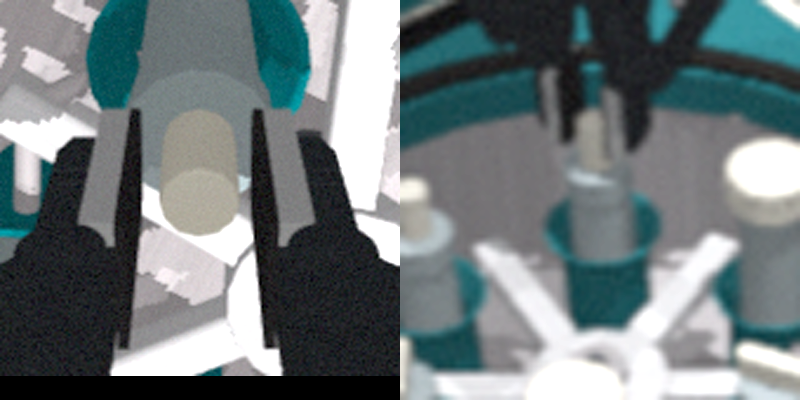

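Run:
```python
from h import *
import pickle
c=pickle.load(open("pics/s3b.pkl","rb"));d=pickle.load(open("pics/s3side.pkl","rb"))
y=np.array([np.cos(-1.079),np.sin(-1.079),0]);x=np.array([-y[1],y[0],0])
for z in (.178,.188,.198,.208):
  p=np.array([.6425,.1057,z])
  print(z,"side L,R",proj(d,p-.015*y).round(1),proj(d,p+.015*y).round(1),"wrist front inner edges",proj(c,p-.010*y+.011*x).round(1),proj(c,p+.010*y+.011*x).round(1))
R=c["view"][:3,:3];print(-R.T@c["view"][:3,3])
```

```text
0.178 side L,R [[248.9 106.6]] [[261.1 110.3]] wrist front inner edges [[263.2 234.2]] [[303.6 234.3]]
0.188 side L,R [[248.5 102.9]] [[260.8 106.6]] wrist front inner edges [[262.1 242.6]] [[304.7 242.6]]
0.198 side L,R [[248.1  99.1]] [[260.5 102.8]] wrist front inner edges [[260.9 251.8]] [[305.9 251.9]]
0.208 side L,R [[247.7  95.3]] [[260.3  99. ]] wrist front inner edges [[259.6 262.2]] [[307.3 262.2]]
[0.71613284 0.1454187  0.3496207 ]
```

Both views put the tips at z ≈ 0.205, just above the cap and around the stem. So the tips stand about 16 mm above the reported TCP. A grip on the 14 mm stem works from here: close, then lift a little.

Call:
drive_tool([
  [[0,0,0],[0,0,0],0.8],
  [[0,0,0],[0,0,0],0.8],
  [[0,0,0],[0,0,0],0.8],
  [[0,0,0],[0,0,1.0],0.8],
  [[0,0,0],[0,0,2.0],0.8],
  [[0,0,0],[0,0,0],0.8],
  [[0,0,0],[0,0,0],0.8],
], force=50)

```text
clock: 5.15
position: [0.642, 0.1057, 0.2182]
ee_rot: [-0.0, 0.97, 0.243, -0.0]
contact_force: [-0.4, -0.1, -1.3]
width: 0.011
gripper_force: 48.7
```

```bash
python3 snap.py l1; python3 snap.py l1side side;  python3 -c "
import cv2,numpy as np
a=cv2.imread('pics/l1.png')[200:380,190:380];b=cv2.imread('pics/l1side.png')[60:160,205:305]
o=np.zeros((400,800,3),np.uint8);o[:379,:400]=cv2.resize(a,(400,379),interpolation=2);o[:400,400:]=cv2.resize(b,(400,400),interpolation=2);cv2.imwrite('pics/c4.png',np.clip(o*1.6,0,255).astype(np.uint8))"
```

```text
5.2 [0.6419 0.1057 0.2179] [ 0.056  0.389  1.323 -0.     1.43   1.135] [-1.000e-04  9.699e-01  2.434e-01 -7.000e-04]
5.25 [0.6418 0.1057 0.2178] [ 0.056  0.39   1.323 -0.     1.43   1.135] [-1.000e-04  9.699e-01  2.434e-01 -9.000e-04]
```

View pics/c4.png

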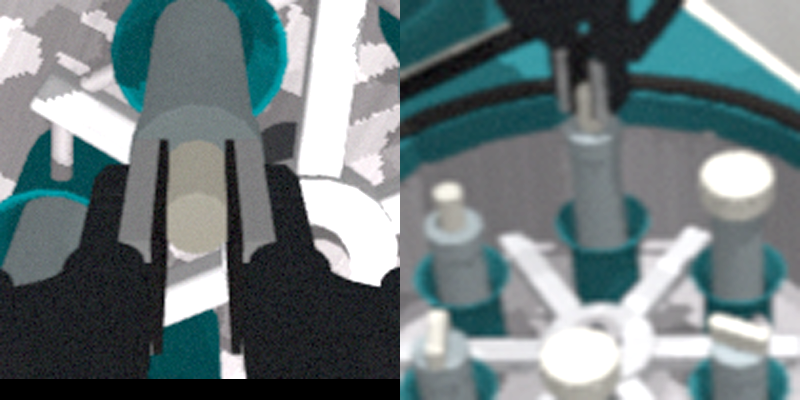

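S3 is held by the stem, upright and lifted 3 cm (the width reads about 3 mm low). Its underside is 80 mm below the TCP. Next I lift and carry it over the well.

Call:
drive_tool([
  [[0,0,0],[0,0,3.0],0.8],
  [[0,0,0],[0,0,5.0],0.8],
  [[0,0,0],[-0.3,-0.8,3.0],0.8],
  [[0,0,0],[-0.9,-2.4,0],0.8],
  [[0,0,0],[-1.5,-4.0,0],0.8],
  [[0,0,0],[-1.8,-4.9,0],0.8],
  [[0,0,0],[-1.8,-4.9,0],0.8],
  [[0,0,0],[-1.8,-4.9,0],0.8],
])

```text
clock: 6.25
position: [0.5588, -0.1154, 0.3261]
ee_rot: [-0.001, 0.97, 0.243, -0.002]
contact_force: [0.2, -0.0, -1.1]
width: 0.0117
gripper_force: 48.9
```

Call:
drive_tool([
  [[0,0,0],[-1.8,-4.9,0],0.8],
  [[0,0,0],[-1.8,-4.9,0],0.8],
  [[0,0,0],[-1.7,-4.5,0],0.8],
  [[0,0,0],[-1.2,-3.2,-2.0],0.8],
  [[0,0,0],[-0.7,-1.8,-4.0],0.8],
  [[0,0,0],[0,0,-4.0],0.8],
  [[0,0,0],[0,0,-2.0],0.8],
  [[0,0,0],[0,0,0],0.8],
])

```text
clock: 7.25
position: [0.4862, -0.3053, 0.2049]
ee_rot: [-0.003, 0.97, 0.243, -0.003]
contact_force: [0.0, -1.1, -0.6]
width: 0.0117
gripper_force: 48.9
```

```bash
python3 snap.py w2; python3 snap.py w2side side; python3 snap.py w2scene scene; python3 -c "
import cv2,numpy as np
a=cv2.imread('pics/w2.png');b=cv2.imread('pics/w2side.png')[230:380,260:410];c=cv2.imread('pics/w2scene.png')[130:240,110:220]
o=np.zeros((600,800,3),np.uint8);o[:300,:400]=cv2.resize(a,(400,300),interpolation=2);o[:400,400:]=cv2.resize(b,(400,400),interpolation=2);o[300:,:300]=cv2.resize(c,(300,300),interpolation=2);cv2.imwrite('pics/c5.png',np.clip(o*1.4,0,255).astype(np.uint8))"
```

```text
7.3 [ 0.4875 -0.306   0.2068] [-0.681  0.283  1.512 -0.     1.351  0.399] [-0.0016  0.97    0.243  -0.0014]
7.35 [ 0.4885 -0.3065  0.2082] [-0.681  0.282  1.51  -0.     1.351  0.399] [-4.000e-04  9.700e-01  2.432e-01 -5.000e-04]
7.4 [ 0.4891 -0.3067  0.2091] [-0.68   0.282  1.508 -0.     1.351  0.399] [3.000e-04 9.700e-01 2.433e-01 1.000e-04]
```

View pics/c5.png

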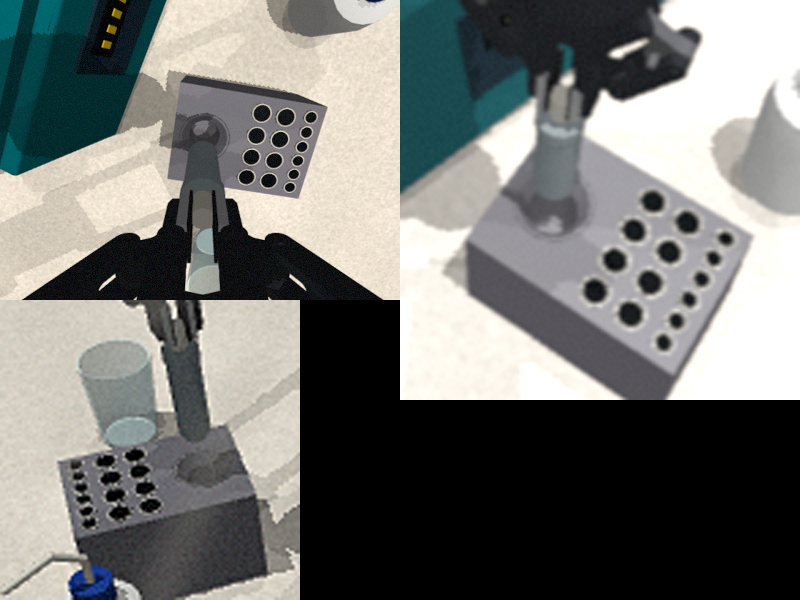

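The tube hangs upright about 13 cm up, roughly over the well. Well mouth: wrist pixel (284,185), side pixel (318,307). The beaker behind the block stays clear.

Run:
```python
from h import *
import pickle
c,d,s=[pickle.load(open(f"pics/{n}.pkl","rb")) for n in ("w2","w2side","w2scene")]
print(ray(c,(284,185),.095),ray(d,(318.1,306.9),.095),ray(s,(110+203*.3667,130+(465-300)*.3667),.095))
print("beaker",ray(s,(157,178),0),"top",[ray(s,(153,150),z) for z in(.08,.1,.12)])
from rig import manip;print(manip.get_state()["position"])
```

```text
[ 0.49347159 -0.30101997  0.095     ] [ 0.48808595 -0.30899413  0.095     ] [ 0.48832297 -0.30534501  0.095     ]
beaker [ 0.31172833 -0.41495535  0.        ] top [array([ 0.28917306, -0.41448742,  0.08      ]), array([ 0.31966557, -0.40561496,  0.1       ]), array([ 0.35015809, -0.3967425 ,  0.12      ])]
[ 0.48912411 -0.30669864  0.20907394]
```

Call:
drive_tool([
  [[0,0,0],[0.1,0.15,-2.0],0.8],
  [[0,0,0],[0,0,-2.0],0.8],
  [[0,0,0],[0,0,-1.5],0.8],
  [[0,0,0],[0,0,-1.5],0.8],
  [[0,0,0],[0,0,0],0.8],
])

```text
clock: 8.02
position: [0.4898, -0.3044, 0.1377]
ee_rot: [-0.001, 0.97, 0.243, -0.001]
contact_force: [0.3, -0.7, -0.4]
width: 0.0115
gripper_force: 48.9
```

Call:
drive_tool([
  [[0,0,0],[0,0,-1.0],0.8],
  [[0,0,0],[0,0,-0.5],0.8],
  [[0,0,0],[0,0,-0.3],0.8],
  [[0,0,0],[0,0,0],0.8],
  [[0,0,0],[0,0,0],0.8],
])

```text
clock: 8.65
position: [0.4906, -0.305, 0.121]
ee_rot: [0.0, 0.97, 0.243, 0.0]
contact_force: [0.3, -0.2, -0.3]
width: 0.0111
gripper_force: 48.9
```

Call:
drive_tool([
  [[0,0,0],[0,0,-0.15],0.8],
  [[0,0,0],[0,0,0],2.5],
  [[0,0,0],[0,0,0],4.0],
  [[0,0,0],[0,0,0],4.0],
  [[0,0,0],[0,0,2.0],4.0],
  [[0,0,0],[0,0,5.0],4.5],
  [[0,0,0],[0.6,1.1,5.0],6.0],
  [[0,0,0],[1.7,3.0,3.0],6.0],
])

```text
clock: 9.65
position: [0.5139, -0.265, 0.2721]
ee_rot: [0.002, 0.97, 0.242, 0.001]
contact_force: [-0.0, 0.3, 0.0]
width: 0.0602
gripper_force: 0.0
```

```bash
python3 snap.py w3; python3 snap.py w3side side; python3 -c "
import cv2,numpy as np
a=cv2.imread('pics/w3.png');b=cv2.imread('pics/w3side.png')[230:380,260:410]
o=np.zeros((400,800,3),np.uint8);o[:300,:400]=cv2.resize(a,(400,300),interpolation=2);o[:400,400:]=cv2.resize(b,(400,400),interpolation=2);cv2.imwrite('pics/c6.png',np.clip(o*1.4,0,255).astype(np.uint8))"
```

```text
9.7 [ 0.5176 -0.261   0.2758] [-0.59   0.25   1.39   0.005  1.492  0.487] [0.002  0.9698 0.244  0.0052]
9.75 [ 0.5163 -0.2625  0.2736] [-0.592  0.251  1.393  0.002  1.489  0.484] [0.0024 0.9696 0.2447 0.0035]
```

View pics/c6.png

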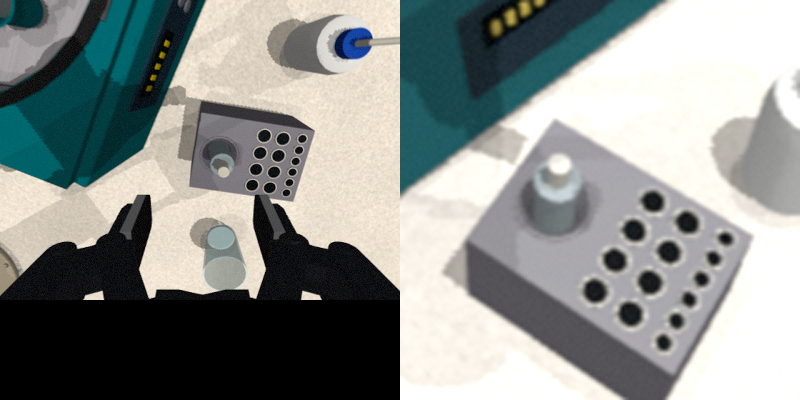

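The stem tube is seated upright in the well and released. Now to D4 (.676,.0275).

Call:
drive_tool([
  [[0,0,0],[2.0,3.6,0],6.0],
  [[0,0,0],[2.6,4.7,0],6.0],
  [[0,0,0],[2.6,4.7,0],6.0],
  [[0,0,0],[2.6,4.7,0],6.0],
  [[0,0,0],[2.6,4.7,0],6.0],
  [[0,0,0],[2.3,4.1,0],6.0],
  [[0,0,0],[1.5,2.7,-1.0],6.0],
  [[0,0,0],[0,0,0],6.0],
])

```text
clock: 10.75
position: [0.6752, 0.0299, 0.2564]
ee_rot: [-0.001, 0.97, 0.245, -0.002]
contact_force: [0.1, -0.1, -0.6]
width: 0.0603
gripper_force: 0.0
```

```bash
python3 snap.py d4
python3 - <<'E'
from h import *
import pickle
c=pickle.load(open("pics/d4.pkl","rb"));im=cv2.imread("pics/d4.png")
p=proj(c,[.676,.0275,.228])[0];print(p)
# white cap blob near the prediction
x,y=p.astype(int);m=(im.min(2)>130).astype(np.uint8)
m=cv2.morphologyEx(m,cv2.MORPH_OPEN,np.ones((5,5)))
n,l,st,ce=cv2.connectedComponentsWithStats(m)
for i in range(1,n):
    if st[i,4]>150: print(st[i],ce[i].round(1),ray(c,ce[i],.228).round(4),im[int(ce[i][1]),int(ce[i][0])])
E
```

```text
10.8 [0.6748 0.0283 0.2573] [-6.000e-02  4.160e-01  1.187e+00 -1.000e-03  1.543e+00  1.017e+00] [ 0.      0.9697  0.2441 -0.0018]
[287.99034824 240.88903651]
[  255     0   305   163 25406] [456.4  54.2] [0.7964 0.0042 0.228 ] [201 218 223]
[  156    74   224   199 14385] [296.5 148.5] [0.7226 0.0481 0.228 ] [159 158 162]
[223 156  16  45 446] [231.8 176.2] [0.6942 0.0705 0.228 ] [133 131 134]
[  71  159   63  108 4193] [ 96.6 209.9] [0.6432 0.1258 0.228 ] [156 153 161]
[221 208  19  42 681] [230.1 230.3] [0.6665 0.0581 0.228 ] [165 164 165]
[ 155  239  204  147 7046] [250.5 301.3] [0.6319 0.0283 0.228 ] [163 161 163]
[ 78 292  26  12 222] [ 91.4 297.2] [0.5903 0.1106 0.228 ] [162 158 146]
[116 305  44  34 735] [137.3 321.7] [0.5872 0.0811 0.228 ] [196 194 195]
[ 498  319   62   86 2787] [534.1 354.9] [ 0.681  -0.1419  0.228 ] [203 220 226]
[ 66 322  21  18 302] [ 76.1 330.3] [0.5639 0.1112 0.228 ] [196 211 218]
[236 329  18  22 290] [243.3 339. ] [0.6063 0.0202 0.228 ] [158 156 161]
```

```bash
cat > caps.py <<'E'
from h import *
import pickle,sys
def caps(n,zs,amin=60):
    c=pickle.load(open(f"pics/{n}.pkl","rb"));im=cv2.medianBlur(cv2.imread(f"pics/{n}.png"),5).astype(int)
    d=im[:,:,2]-im[:,:,0]; m=((d>9)&(d<45)&(im[:,:,2]>95)).astype(np.uint8)
    m=cv2.morphologyEx(m,cv2.MORPH_OPEN,np.ones((3,3)))
    k,l,st,ce=cv2.connectedComponentsWithStats(m)
    for i in range(1,k):
        if st[i,4]>amin: print(st[i],ce[i].round(1),[ray(c,ce[i],z).round(4)[:2] for z in zs])
if __name__=="__main__": caps(sys.argv[1],[float(z) for z in sys.argv[2:]])
E
python3 caps.py d4 .224; echo; python3 caps.py rotor1 .224 .204
```

```text
[  254     0   306   163 25247] [456.7  54.1] [array([0.7975, 0.0027])]
[ 256  208   66   64 3057] [288.6 240.2] [array([0.675 , 0.0265])]
[ 66 304  34  36 686] [ 82.7 322.8] [array([0.5672, 0.1103])]
[ 499  314   61   92 2842] [534.  354.5] [array([ 0.6797, -0.1462])]
[320 319  40  18 469] [338.6 329.7] [array([ 0.6372, -0.0291])]

[ 309   59   57   59 2538] [337.2  87.8] [array([0.6758, 0.0271]), array([0.6762, 0.0243])]
[200  93  22  20 347] [210.2 102. ] [array([0.6416, 0.1036]), array([0.6394, 0.1069])]
[ 506  145   54  108 3087] [540.8 215.5] [array([ 0.6384, -0.1453]), array([ 0.6359, -0.1615])]
[374 174  41  16 423] [394.3 181.4] [array([ 0.6292, -0.0336]), array([ 0.6259, -0.041 ])]
[161 198  18  23 290] [170.4 209.9] [array([0.5594, 0.1124]), array([0.5508, 0.1163])]
[ 326  263   40   45 1144] [343.1 285. ] [array([ 0.5401, -0.029 ]), array([ 0.5299, -0.0361])]
[230 265  28  31 368] [243.1 280.6] [array([0.5198, 0.0462]), array([0.5081, 0.045 ])]
[   0  317   79   96 3601] [ 25.8 357.2] [array([0.3934, 0.1998]), array([0.3719, 0.2104])]
[460 331  10  10  68] [464.8 335.5] [array([ 0.5268, -0.1407]), array([ 0.5156, -0.1564])]
[ 518  361   42   45 1046] [544.6 376.4] [array([ 0.5099, -0.2249]), array([ 0.4974, -0.2472])]
[ 195  365  169   53 4540] [263.1 392.7] [array([ 0.4185, -0.0009]), array([ 0.3989, -0.0058])]
[117 408  29  12 262] [132.3 414.6] [array([0.3586, 0.1032]), array([0.3343, 0.1063])]
[421 408  29  12 271] [433.6 414.5] [array([ 0.4419, -0.1529]), array([ 0.4241, -0.1697])]
```

The colour detector agrees: D4 is at (.675,.0265). Descend and grip its cap.

Call:
drive_tool([
  [[0,0,0],[0,-0.15,-2.0],6.0],
  [[0,0,0],[0,0,-3.0],6.0],
  [[0,0,0],[0,0,-1.9],6.0],
  [[0,0,0],[0,0,0],5.0],
  [[0,0,0],[0,0,0],3.0],
  [[0,0,0],[0,0,0],2.5],
  [[0,0,0],[0,0,0],2.5],
  [[0,0,0],[0,0,0],2.5],
], force=50)

```text
clock: 11.8
position: [0.6761, 0.0265, 0.1914]
ee_rot: [0.001, 0.97, 0.243, 0.001]
contact_force: [-0.1, -0.5, 4.2]
width: 0.0344
gripper_force: 50.2
```

Call:
drive_tool([
  [[0,0,0],[0,0,1.0],2.5],
  [[0,0,0],[0,0,3.0],2.5],
  [[0,0,0],[0,0,4.0],2.5],
  [[0,0,0],[-0.5,1.2,0],2.5],
  [[0,0,0],[-1.1,2.5,0],2.5],
  [[0,0,0],[-1.1,2.5,0],2.5],
  [[0,0,0],[-0.73,1.65,0],2.5],
  [[0,0,0],[0,0,0],2.5],
])

```text
clock: 12.8
position: [0.6398, 0.1071, 0.2695]
ee_rot: [-0.0, 0.97, 0.245, -0.001]
contact_force: [0.5, -0.0, -0.7]
width: 0.0343
gripper_force: 50.0
```

```bash
python3 snap.py d4b; python3 snap.py d4bside side; python3 -c "
import cv2,numpy as np
a=cv2.imread('pics/d4b.png')[100:400,80:480];b=cv2.imread('pics/d4bside.png')[60:180,195:315]
o=np.zeros((400,800,3),np.uint8);o[:300,:400]=a;o[:400,400:]=cv2.resize(b,(400,400),interpolation=2);cv2.imwrite('pics/c7.png',np.clip(o*1.4,0,255).astype(np.uint8))"
```

```text
12.85 [0.6405 0.1059 0.2697] [ 5.700e-02  3.680e-01  1.231e+00 -1.000e-03  1.543e+00  1.135e+00] [ 3.000e-04  9.697e-01  2.442e-01 -5.000e-04]
12.9 [0.641  0.1052 0.2698] [ 5.600e-02  3.680e-01  1.231e+00 -1.000e-03  1.543e+00  1.135e+00] [ 4.000e-04  9.698e-01  2.437e-01 -3.000e-04]
```

View pics/c7.png

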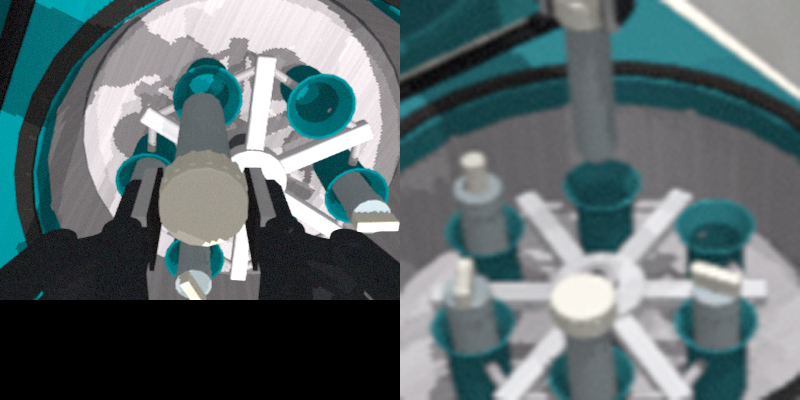

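D4's tube hangs upright over bucket 3. Bucket 4's mouth is at wrist pixel (401,205). Lower it and check the force.

Call:
drive_tool([
  [[0,0,0],[0,0,-1.5],2.5],
  [[0,0,0],[0,0,-2.0],2.5],
  [[0,0,0],[0,0,-1.5],2.5],
  [[0,0,0],[0,0,0],2.5],
  [[0,0,0],[0,0,0],2.5],
])

```text
clock: 13.52
position: [0.6416, 0.1049, 0.2205]
ee_rot: [0.0, 0.97, 0.243, 0.0]
contact_force: [-0.2, -0.2, -1.4]
width: 0.0342
gripper_force: 50.0
```

Run:
```python
from h import *
import pickle
c=pickle.load(open("pics/d4b.pkl","rb"))
print(ray(c,(401,205),.164),ray(c,(289,197),.164)); print(proj(c,[[.676,.0272,.164],[.6418,.105,.164]]))
```

```text
[0.67666227 0.02726971 0.164     ] [0.64236299 0.10379566 0.164     ]
[[400.57560779 205.781127  ]
 [287.20987511 196.89949656]]
```

No contact and the position is consistent. I'll lower it to the seat (TCP about .1914).

Call:
drive_tool([
  [[0,0,0],[0,0,-1.2],2.5],
  [[0,0,0],[0,0,-1.0],2.5],
  [[0,0,0],[0,0,-0.5],2.5],
  [[0,0,0],[0,0,-0.15],2.5],
  [[0,0,0],[0,0,0],2.5],
])

```text
clock: 14.15
position: [0.6412, 0.1052, 0.1918]
ee_rot: [0.0, 0.97, 0.243, 0.0]
contact_force: [-0.5, -0.1, -0.3]
width: 0.0345
gripper_force: 50.1
```

Call:
drive_tool([
  [[0,0,0],[0,0,-0.1],2.5],
  [[0,0,0],[0,0,0],4.5],
  [[0,0,0],[0,0,0],6.0],
  [[0,0,0],[0,0,0],6.0],
  [[0,0,0],[0,0,2.0],6.0],
  [[0,0,0],[0,0,4.0],6.0],
  [[0,0,0],[-0.2,-1.6,1.0],6.0],
  [[0,0,0],[-0.3,-3.3,0],6.0],
])

```text
clock: 15.15
position: [0.6364, 0.056, 0.2615]
ee_rot: [0.0, 0.97, 0.244, 0.001]
contact_force: [-0.2, -0.8, -0.9]
width: 0.0598
gripper_force: 0.0
```

Call:
drive_tool([
  [[0,0,0],[-0.4,-4.0,0],6.0],
  [[0,0,0],[-0.4,-3.8,0],6.0],
  [[0,0,0],[-0.2,-2.0,0],6.0],
  [[0,0,0],[0,0,0],6.0],
  [[0,0,0],[0,0,0],6.0],
])

```text
clock: 15.78
position: [0.6261, -0.0408, 0.2605]
ee_rot: [-0.001, 0.97, 0.244, 0.0]
contact_force: [-0.7, 0.6, 0.1]
width: 0.0604
gripper_force: 0.0
```

```bash
python3 snap.py b5; python3 caps.py b5 .204 .224
python3 - <<'E'
from h import *
import pickle
c=pickle.load(open("pics/b5.pkl","rb"));print(proj(c,[[.626,-.041,.204],[.6418,.105,.224],[.54,-.031,.224]]))
E
```

```text
15.825 [ 0.6262 -0.0405  0.2606] [-1.760e-01  3.360e-01  1.302e+00  1.000e-03  1.504e+00  9.020e-01] [-4.000e-04  9.698e-01  2.440e-01  1.000e-04]
[ 475    0   85   50 2249] [530.2  16.5] [array([ 0.7874, -0.0994]), array([ 0.7793, -0.0904])]
[   0   40   83   79 4929] [37.4 77.8] [array([0.6367, 0.1175]), array([0.6425, 0.1065])]
[  426   109   134   297 13573] [512.2 256.3] [array([ 0.6747, -0.1805]), array([ 0.677, -0.164])]
[  0 195  23  24 437] [  9.7 205.4] [array([0.5564, 0.1114]), array([0.5697, 0.101 ])]
[262 213  46  17 607] [285.  221.8] [array([ 0.6266, -0.0416]), array([ 0.6334, -0.0379])]
[ 72 287  40  43 652] [ 90.  308.7] [array([0.5093, 0.0443]), array([0.5268, 0.0401])]
[ 199  308   40   59 1577] [219.7 340. ] [array([ 0.5277, -0.0434]), array([ 0.5435, -0.0395])]
[  0 384  20  29 342] [  6.9 396.2] [array([0.4077, 0.0738]), array([0.4347, 0.0668])]
[349 389  19  29 236] [358.3 404.9] [array([ 0.524 , -0.1591]), array([ 0.5402, -0.1445])]
[[283.66696951 222.22178337]
 [ 40.08753884  80.59623386]
 [204.99815528 338.80351712]]
```

B5's bar is at (.6266,-.0416), aligned with the closing line. The disc now in bucket 3 reads (.6425,.1065), seated. Descend on B5.

Call:
drive_tool([
  [[0,0,0],[0,-0.1,-2.0],6.0],
  [[0,0,0],[0,0,-3.5],6.0],
  [[0,0,0],[0,0,-2.5],6.0],
  [[0,0,0],[0,0,-1.2],6.0],
  [[0,0,0],[0,0,0],5.0],
  [[0,0,0],[0,0,0],3.0],
  [[0,0,0],[0,0,0],2.0],
  [[0,0,0],[0,0,0],2.0],
])

```text
clock: 16.82
position: [0.627, -0.0429, 0.1703]
ee_rot: [0.001, 0.97, 0.243, 0.001]
contact_force: [-0.1, 0.0, 4.5]
width: 0.0283
gripper_force: 49.6
```

Call:
drive_tool([
  [[0,0,0],[0,0,1.0],2.0],
  [[0,0,0],[0,0,3.0],2.0],
  [[0,0,0],[0,0,4.0],2.0],
  [[0,0,0],[0.7,1.0,0],2.0],
  [[0,0,0],[1.5,2.2,0],2.0],
  [[0,0,0],[1.6,2.2,0],2.0],
  [[0,0,0],[1.1,1.6,0],2.0],
  [[0,0,0],[0,0,0],2.0],
])

```text
clock: 17.82
position: [0.6752, 0.0284, 0.2476]
ee_rot: [-0.0, 0.97, 0.244, -0.001]
contact_force: [0.2, 1.2, -0.9]
width: 0.0281
gripper_force: 49.5
```

```bash
python3 snap.py b5b; python3 snap.py b5bside side; python3 -c "
import cv2,numpy as np
a=cv2.imread('pics/b5b.png')[100:400,80:480];b=cv2.imread('pics/b5bside.png')[60:180,215:335]
o=np.zeros((400,800,3),np.uint8);o[:300,:400]=a;o[:400,400:]=cv2.resize(b,(400,400),interpolation=2);cv2.imwrite('pics/c8.png',np.clip(o*1.4,0,255).astype(np.uint8))"
```

```text
17.875 [0.6748 0.0274 0.2479] [-6.200e-02  4.170e-01  1.206e+00 -1.000e-03  1.520e+00  1.016e+00] [ 1.000e-04  9.698e-01  2.439e-01 -1.000e-03]
17.925 [0.6746 0.0268 0.2482] [-6.300e-02  4.170e-01  1.207e+00 -1.000e-03  1.520e+00  1.016e+00] [ 2.000e-04  9.699e-01  2.435e-01 -9.000e-04]
```

View pics/c8.png

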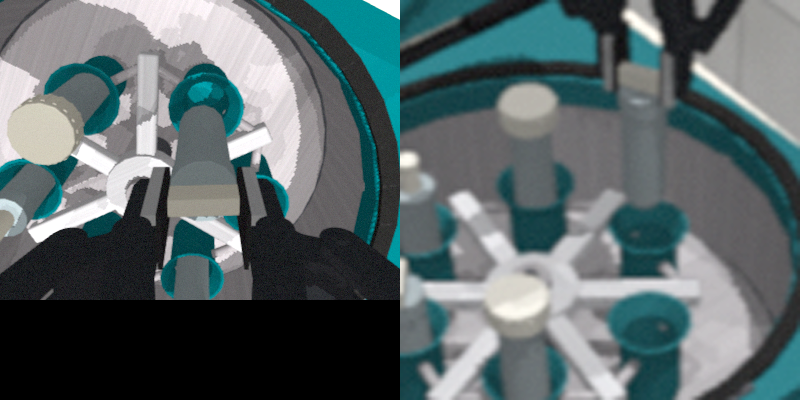

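The bar tube hangs upright over bucket 4. Lower it with a 1.5 mm trim in x.

Call:
drive_tool([
  [[0,0,0],[0.15,0.05,-1.5],2.0],
  [[0,0,0],[0,0,-2.0],2.0],
  [[0,0,0],[0,0,-1.3],2.0],
  [[0,0,0],[0,0,0],2.0],
  [[0,0,0],[0,0,0],2.0],
])

```text
clock: 18.55
position: [0.6769, 0.0275, 0.2012]
ee_rot: [0.0, 0.97, 0.243, 0.0]
contact_force: [-0.2, -0.3, -0.4]
width: 0.0284
gripper_force: 49.5
```

Call:
drive_tool([
  [[0,0,0],[0,0,-1.2],2.0],
  [[0,0,0],[0,0,-1.0],2.0],
  [[0,0,0],[0,0,-0.5],2.0],
  [[0,0,0],[0,0,-0.2],2.0],
  [[0,0,0],[0,0,0],2.0],
])

```text
clock: 19.18
position: [0.6767, 0.0277, 0.1717]
ee_rot: [0.0, 0.97, 0.243, 0.0]
contact_force: [0.3, 0.0, -0.5]
width: 0.0281
gripper_force: 49.4
```

Call:
drive_tool([
  [[0,0,0],[0,0,-0.15],2.0],
  [[0,0,0],[0,0,0],4.0],
  [[0,0,0],[0,0,0],5.5],
  [[0,0,0],[0,0,0],5.5],
  [[0,0,0],[0,0,3.0],5.5],
  [[0,0,0],[0,0,5.0],5.5],
  [[0,0,0],[-0.8,-1.4,2.0],5.5],
  [[0,0,0],[-2.0,-3.6,0],5.5],
])

```text
clock: 20.18
position: [0.6495, -0.0223, 0.2721]
ee_rot: [0.001, 0.97, 0.245, 0.002]
contact_force: [0.9, -0.4, -0.3]
width: 0.0549
gripper_force: 0.0
```

Call:
drive_tool([
  [[0,0,0],[-2.5,-4.4,0],5.5],
  [[0,0,0],[-2.6,-4.6,0],5.5],
  [[0,0,0],[-2.6,-4.6,0],5.5],
  [[0,0,0],[-2.6,-4.6,0],5.5],
  [[0,0,0],[-2.6,-4.6,0],5.5],
  [[0,0,0],[-2.0,-3.7,-2.0],5.5],
  [[0,0,0],[-1.0,-1.8,-3.0],5.5],
  [[0,0,0],[0,0,0],5.5],
])

```text
clock: 21.18
position: [0.4866, -0.3055, 0.2175]
ee_rot: [-0.002, 0.97, 0.242, -0.002]
contact_force: [-0.1, -0.0, 0.2]
width: 0.0549
gripper_force: 0.0
```

Call:
drive_tool([
  [[0,0,0],[0,0,0],5.5],
])

```text
clock: 21.3
position: [0.4899, -0.305, 0.2209]
ee_rot: [0.0, 0.97, 0.243, 0.0]
contact_force: [-0.5, -0.6, 0.7]
width: 0.0548
gripper_force: 0.0
```

```bash
python3 snap.py w4; python3 caps.py w4 .151 .145
python3 - <<'E'
from h import *
import pickle
c=pickle.load(open("pics/w4.pkl","rb"));print(proj(c,[[.49,-.305,.151]]))
E
```

```text
21.35 [ 0.4904 -0.3049  0.2214] [-6.770e-01  2.740e-01  1.488e+00  1.000e-03  1.377e+00  4.010e-01] [6.000e-04 9.698e-01 2.438e-01 8.000e-04]
[     0      0    560    418 117094] [323.5 209.7] [array([ 0.5053, -0.3264]), array([ 0.5037, -0.3279])]
[125 406  26  14 287] [139.2 413.6] [array([ 0.2866, -0.2836]), array([ 0.2794, -0.284 ])]
[416 406  26  14 285] [426.9 413.6] [array([ 0.3953, -0.486 ]), array([ 0.3909, -0.4917])]
[[283.40814647 214.48950515]]
```

Run:
```python
from h import *
import pickle
c=pickle.load(open("pics/w4.pkl","rb"));im=cv2.medianBlur(cv2.imread("pics/w4.png"),5).astype(int)
r=im[180:245,245:325];m=((r[:,:,2]>r[:,:,0]+6)&(r[:,:,2]>95)).astype(np.uint8)
k,l,st,ce=cv2.connectedComponentsWithStats(m)
for i in range(1,k):
    if st[i,4]>40:print(st[i]+[245,180,0,0,0],ce[i]+[245,180],ray(c,ce[i]+[245,180],.148))
```

```text
[277 219  15   8  68] [283.54411765 222.92647059] [ 0.48382299 -0.30842525  0.148     ]
```

Run:
```python
from h import *
import pickle
c=pickle.load(open("pics/w4.pkl","rb"));w=pickle.load(open("pics/w3.pkl","rb"));d=pickle.load(open("pics/w3side.pkl","rb"))
print(ray(w,(312,240.5),.151),ray(d,(319.25,290.5),.151))
im=cv2.medianBlur(cv2.imread("pics/w4.png"),3)
print(im[186:262:4,284].tolist()); print(im[222,256:316:4].tolist())
```

```text
[ 0.48898354 -0.30545694  0.151     ] [ 0.48907094 -0.30665613  0.151     ]
[[57, 57, 53], [76, 75, 70], [74, 72, 67], [61, 66, 66], [60, 65, 65], [61, 66, 68], [78, 85, 87], [76, 82, 84], [68, 72, 75], [102, 109, 112], [101, 106, 111], [78, 74, 77], [78, 73, 76], [79, 74, 78], [77, 73, 76], [78, 74, 77], [79, 75, 77], [105, 110, 117], [127, 138, 144]]
[[72, 69, 72], [78, 74, 77], [78, 73, 76], [75, 73, 75], [77, 72, 75], [92, 97, 97], [112, 122, 125], [102, 109, 112], [111, 122, 125], [91, 100, 101], [87, 83, 81], [80, 75, 79], [78, 75, 77], [79, 74, 78], [80, 76, 77]]
```

The stem is at about (.489,-.306). Descend and re-grip it.

Call:
drive_tool([
  [[0,0,0],[-0.1,-0.1,-3.0],5.5],
  [[0,0,0],[0,0,-4.0],5.0],
  [[0,0,0],[0,0,-3.0],4.0],
  [[0,0,0],[0,0,0],3.0],
  [[0,0,0],[0,0,0],0.8],
  [[0,0,0],[0,0,0],0.8],
  [[0,0,0],[0,0,0],0.8],
  [[0,0,0],[0,0,0],0.8],
])

```text
clock: 22.35
position: [0.4897, -0.3071, 0.1222]
ee_rot: [0.002, 0.97, 0.243, 0.001]
contact_force: [-0.4, 0.7, 5.3]
width: 0.0114
gripper_force: 49.2
```

Call:
drive_tool([
  [[0,0,0],[0,0,1.0],0.8],
  [[0,0,0],[0,0,3.0],0.8],
  [[0,0,0],[0,0,5.0],0.8],
  [[0,0,0],[0,0,5.0],0.8],
  [[0,0,0],[0.7,1.3,4.0],0.8],
  [[0,0,0],[1.6,3.1,1.5],0.8],
  [[0,0,0],[2.3,4.5,0],0.8],
  [[0,0,0],[2.5,4.9,0],0.8],
])

```text
clock: 23.35
position: [0.5598, -0.1675, 0.3159]
ee_rot: [0.0, 0.97, 0.243, 0.0]
contact_force: [-0.0, 0.3, -1.3]
width: 0.0111
gripper_force: 48.9
```

Call:
drive_tool([
  [[0,0,0],[2.5,4.9,0],0.8],
  [[0,0,0],[2.1,4.0,0],0.8],
  [[0,0,0],[1.3,2.5,0],0.8],
  [[0,0,0],[0.7,1.3,0],0.8],
  [[0,0,0],[0,0,-2.0],0.8],
  [[0,0,0],[0,0,-2.0],0.8],
  [[0,0,0],[0,0,0],0.8],
  [[0,0,0],[0,0,0],0.8],
])

```text
clock: 24.35
position: [0.6258, -0.042, 0.2761]
ee_rot: [0.0, 0.97, 0.243, 0.0]
contact_force: [-0.2, -0.0, -1.1]
width: 0.0109
gripper_force: 48.9
```

```bash
python3 snap.py p5; python3 caps.py p5 .204 .224; python3 snap.py p5side side;python3 snap.py p5scene scene; python3 -c "
import cv2,numpy as np
a=cv2.imread('pics/p5.png')[100:400,80:480];b=cv2.imread('pics/p5side.png')[60:180,215:335];c=cv2.imread('pics/p5scene.png')[125:235,265:405]
o=np.zeros((600,800,3),np.uint8);o[:300,:400]=a;o[:400,400:]=cv2.resize(b,(400,400),interpolation=2);o[300:,:382]=cv2.resize(c,(382,300),interpolation=2);cv2.imwrite('pics/c9.png',np.clip(o*1.4,0,255).astype(np.uint8))"
```

```text
24.4 [ 0.626  -0.0419  0.2765] [-0.178  0.33   1.273 -0.     1.536  0.902] [5.000e-04 9.700e-01 2.431e-01 9.000e-04]
[ 454    0  106   62 3413] [523.2  20.4] [array([ 0.7902, -0.106 ]), array([ 0.7824, -0.0971])]
[  15   42   80   72 4319] [52.6 76.8] [array([0.6369, 0.1169]), array([0.6423, 0.1067])]
[  414    79   146   341 17589] [511.3 251.6] [array([ 0.6749, -0.1922]), array([ 0.677 , -0.1759])]
[193  85  51  15 668] [217.9  92.2] [array([0.6747, 0.0281]), array([0.6769, 0.0255])]
[  0 187  37  28 715] [ 16.4 200. ] [array([0.5521, 0.1152]), array([0.5647, 0.1051])]
[270 263  27  51 933] [283.1 291.2] [array([ 0.5742, -0.0696]), array([ 0.5849, -0.0638])]
[ 82 276  37  40 577] [ 99.3 296.5] [array([0.5086, 0.0438]), array([0.525 , 0.0398])]
[ 185  293   45   42 1229] [207.8 314.6] [array([ 0.5313, -0.0306]), array([ 0.5457, -0.0282])]
[   0  366   72   54 2491] [ 26.2 394.7] [array([0.396, 0.065]), array([0.4221, 0.0592])]
24.45 [ 0.6261 -0.0418  0.2765] [-0.177  0.33   1.273 -0.     1.536  0.902] [5.000e-04 9.700e-01 2.432e-01 1.000e-03]
24.5 [ 0.626  -0.0417  0.2764] [-0.177  0.33   1.274 -0.     1.536  0.902] [5.000e-04 9.700e-01 2.432e-01 9.000e-04]
```

Call:
drive_tool([
  [[0,0,0],[0,0,-2.0],0.8],
  [[0,0,0],[0,0,-2.0],0.8],
  [[0,0,0],[0,0,-1.5],0.8],
  [[0,0,0],[0,0,0],0.8],
  [[0,0,0],[0,0,0],0.8],
])

```text
clock: 25.12
position: [0.6262, -0.0414, 0.2211]
ee_rot: [0.0, 0.97, 0.243, 0.001]
contact_force: [0.0, -0.6, -0.8]
width: 0.0111
gripper_force: 48.9
```

Call:
drive_tool([
  [[0,0,0],[0,0,-1.2],0.8],
  [[0,0,0],[0,0,-1.0],0.8],
  [[0,0,0],[0,0,-0.6],0.8],
  [[0,0,0],[0,0,0],0.8],
  [[0,0,0],[0,0,0],0.8],
])

```text
clock: 25.75
position: [0.6256, -0.0413, 0.1921]
ee_rot: [0.0, 0.97, 0.243, -0.0]
contact_force: [-0.5, 0.2, -0.1]
width: 0.0112
gripper_force: 49.0
```

Call:
drive_tool([
  [[0,0,0],[0,0,-0.15],0.8],
  [[0,0,0],[0,0,0],0.8],
  [[0,0,0],[0,0,0],0.8],
])

```text
clock: 26.12
position: [0.6258, -0.0414, 0.1912]
ee_rot: [0.0, 0.97, 0.243, 0.0]
contact_force: [-0.3, 0.5, 3.1]
width: 0.0112
gripper_force: 49.3
```

It has touched the floor (+3 N). Release, retreat straight up and move away.

Call:
drive_tool([
  [[0,0,0],[0,0,0],2.0],
  [[0,0,0],[0,0,0],4.0],
  [[0,0,0],[0,0,0],5.0],
  [[0,0,0],[0,0,2.0],5.0],
  [[0,0,0],[0,0,4.0],5.0],
  [[0,0,0],[0,0,4.0],5.0],
  [[0,0,0],[-1.0,-2.0,2.0],5.0],
  [[0,0,0],[-2.0,-4.0,0],5.0],
])

```text
clock: 27.12
position: [0.5969, -0.1011, 0.3129]
ee_rot: [0.001, 0.97, 0.245, 0.002]
contact_force: [0.1, -1.0, -0.0]
width: 0.0501
gripper_force: 0.0
```

Call:
drive_tool([
  [[0,0,0],[-2.5,-5.0,0],5.0],
  [[0,0,0],[-2.5,-5.0,0],5.0],
  [[0,0,0],[-2.5,-5.0,0],5.0],
  [[0,0,0],[-2.0,-4.0,0],5.0],
  [[0,0,0],[-1.0,-2.0,0],5.0],
  [[0,0,0],[0,0,0],5.0],
  [[0,0,0],[0,0,0],5.0],
])

```text
clock: 28.0
position: [0.4909, -0.3105, 0.3106]
ee_rot: [-0.0, 0.97, 0.244, 0.0]
contact_force: [-0.8, 0.0, -0.2]
width: 0.0501
gripper_force: 0.0
```

```bash
python3 snap.py f1 scene; python3 snap.py f2 side
python3 - <<'E'
import cv2,numpy as np
a=cv2.imread("pics/f1.png")[135:245,270:405]; b=cv2.imread("pics/f2.png")[85:205,195:315]
o=np.zeros((600,800,3),np.uint8);o[:326,:400]=cv2.resize(a,(400,326),interpolation=2);o[:400,400:]=cv2.resize(b,(400,400),interpolation=2)
o[330:600,:360]=cv2.resize(cv2.imread("pics/f1.png"),(360,270))
cv2.imwrite("pics/c10.png",np.clip(o*1.3,0,255).astype(np.uint8))
E
```

```text
28.05 [ 0.4911 -0.3103  0.3107] [-6.840e-01  2.480e-01  1.308e+00  1.000e-03  1.585e+00  3.940e-01] [-2.000e-04  9.698e-01  2.439e-01  2.000e-04]
28.1 [ 0.4911 -0.3102  0.3108] [-0.683  0.248  1.308  0.     1.585  0.394] [-1.000e-04  9.697e-01  2.441e-01  2.000e-04]
```

View pics/c10.png

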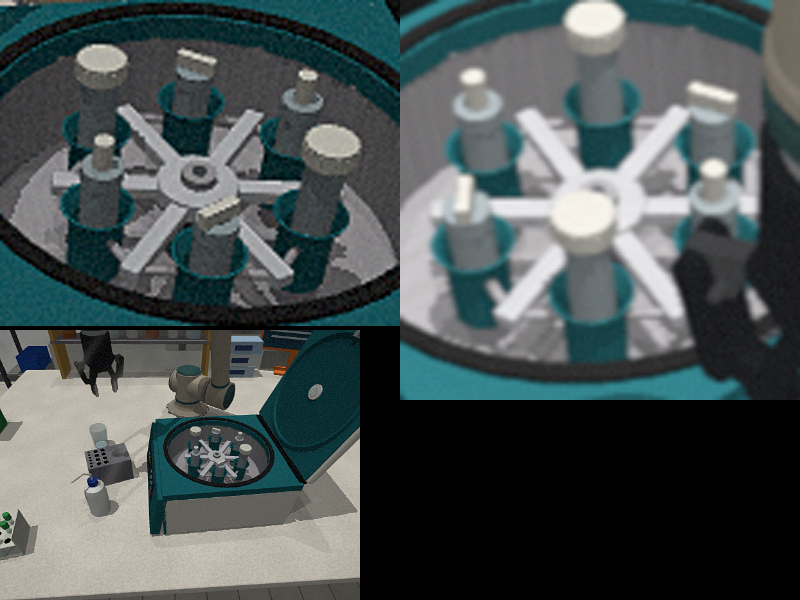

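All six tubes face their twins. A last check of the seated heights in the scene view: tops read at crop positions S (104,141), D (333,137), B (219,211).

Run:
```python
from h import *
import pickle
c=pickle.load(open("pics/f1.pkl","rb"))
P=[[.626,-.0415,.22],[.6418,.105,.228],[.676,.0273,.204]]
print(((proj(c,P)-[270,135])*2.963).round(1)); print(((proj(c,np.array(P)+[0,0,.005])-[270,135])*2.963).round(1))
```

```text
[[103.5 139.4]
 [330.8 138.7]
 [218.2 204.8]]
[[104.1 133.3]
 [332.3 132.6]
 [219.3 198.9]]
```

```bash
python3 -c "
from rig import job; print(job.sign_off())"
```

```text
the job is handed in; nothing more can be done
None
```

The job is handed in: every tube stands straight across the rotor from its twin (disc–disc, stem–stem, bar–bar), all seated upright and let go at about 28 s, with the wash bottle never moved.

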